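Open a slit carton of loudspeaker drivers

TASK

A carton of loudspeaker drivers has come to the bench with its tape already slit; open it up so that every driver can be got at from above. First swing the two long outer flaps up and fold them right back over the sides, then do the same with the two short inner flaps that lie under them, and leave all four folded back, well past upright. Do not shove the carton along the bench or tip it, do not press on the drivers inside, and leave the other things on the bench where they are.

Things in the scene. Friction and masses are not known exactly. Their poses are not given: they have to be found in the camera images.
- carton: small brown corrugated carton, loose on the bench, 1.2 kg as packed; 172 mm along its x, 192 along its y, walls 4 mm; origin at the centre of its underside, z up. Four flaps close its top but leave a gap in the middle, 44 mm along x by 64 along y, over the contents. A cross partition 58 mm high makes four cells, a driver in each; the contents' highest rigid point is 65 mm above the bench
- flap_outer_near (a joint): angle (rad) of the long outer flap on the carton's -x (robot's) side: 0 flat shut, 1.57 upright, 3.14 level outward, stop at 4.2. Card 190 mm wide, 64 mm crease to edge, 4 thick, crease 119.5 mm above the bench. Lies over the ends of the inner flaps; starts sprung up at 0.2 to 0.5. Stays at any angle where it is left; under 0.5 N moves it
- flap_outer_near_crease (a point): middle of this flap's crease, at its underside, on the carton's outer top edge; fixed to the carton
- flap_outer_near_edge (a point): middle of this flap's free edge, mid thickness, 64 mm from the crease
- flap_outer_far (a joint): angle (rad) of the long outer flap on the carton's +x (far) side: 0 flat shut, 1.57 upright, 3.14 level outward, stop at 4.2. Card 190 mm wide, 64 mm crease to edge, 4 thick, crease 119.5 mm above the bench. Lies over the ends of the inner flaps; starts sprung up at 0.2 to 0.5. Stays at any angle where it is left; under 0.5 N moves it
- flap_outer_far_crease (a point): middle of this flap's crease, at its underside, on the carton's outer top edge; fixed to the carton
- flap_outer_far_edge (a point): middle of this flap's free edge, mid thickness, 64 mm from the crease
- flap_inner_left (a joint): angle (rad) of the short inner flap on the carton's +y (left) side: 0 flat shut, 1.57 upright, 3.14 level outward, stop at 4.2. Card 138 mm wide, 64 mm crease to edge, 4 thick, crease 115 mm above the bench. Its ends lie under the outer flaps; starts at 0 to 0.03. Stays at any angle where it is left; under 0.5 N moves it
- flap_inner_left_crease (a point): middle of this flap's crease, at its underside, on the carton's outer top edge; fixed to the carton
- flap_inner_left_edge (a point): middle of this flap's free edge, mid thickness, 64 mm from the crease
- flap_inner_right (a joint): angle (rad) of the short inner flap on the carton's -y (right) side: 0 flat shut, 1.57 upright, 3.14 level outward, stop at 4.2. Card 138 mm wide, 64 mm crease to edge, 4 thick, crease 115 mm above the bench. Its ends lie under the outer flaps; starts at 0 to 0.03. Stays at any angle where it is left; under 0.5 N moves it
- flap_inner_right_crease (a point): middle of this flap's crease, at its underside, on the carton's outer top edge; fixed to the carton
- flap_inner_right_edge (a point): middle of this flap's free edge, mid thickness, 64 mm from the crease
- driver_05: loudspeaker driver standing loose in a cell of the carton: white basket, black rim 76 mm across and 49 mm up, yellow gauge 18 mm across standing in its cone to 60 mm; origin at the centre of its underside
- driver_09: loudspeaker driver standing loose in a cell of the carton: white basket, black rim 76 mm across and 49 mm up, yellow gauge 18 mm across standing in its cone to 60 mm; origin at the centre of its underside
- driver_12: loudspeaker driver standing loose in a cell of the carton: white basket, black rim 76 mm across and 49 mm up, yellow gauge 18 mm across standing in its cone to 60 mm; origin at the centre of its underside
- driver_18: loudspeaker driver standing loose in a cell of the carton: white basket, black rim 76 mm across and 49 mm up, yellow gauge 18 mm across standing in its cone to 60 mm; origin at the centre of its underside
- tape_roll: bystander: roll of black tape lying flat, 100 mm across, 18 mm high; loose; origin at the centre of its underside
- cutters: bystander: cutters with blue grips, 118 mm long, lying flat, 11 mm high; loose; origin at the centre of its underside
- driver_11: bystander: loudspeaker driver standing on the bench, 76 mm across, 60 mm high; loose; origin at the centre of its underside
- block_1: bystander: wood block 22 x 50 mm standing 96 mm high; loose; origin at the centre of its underside
- lever_press: teal lever press bolted to the bench right of the carton, between it and where the arm starts; footprint 110 by 191 mm, 346 mm high to its ball lever; origin at its foot. Pass over it. A fixed grey drawer cabinet, 163 by 150 mm and 170 mm high, stands 0.19 m from it toward the robot and the left

How it is judged (in metres and radians):
On the way, in this order (a step that is already met when the one before it is completed fails the run):
1. both outer flaps are folded back past 2.3 rad while both inner flaps are still down (below 1.0 rad) (value of joint each of flap_outer_near, flap_outer_far above 2.3 rad and value of joint each of flap_inner_left, flap_inner_right below 1 rad), for 0.2 s.
2. both inner flaps are folded back past 2.3 rad as well (value of joint each of flap_outer_near, flap_outer_far, flap_inner_left, flap_inner_right above 2.3 rad), for 0.2 s.
At the end, for the whole second after the job is handed in: All four flaps folded back past 2.3 rad (130 degrees from shut) and at rest; carton level (0.05 rad), at rest, within 40 mm of its start; its drivers upright (0.2 rad) on its floor in their cells; tape roll, cutters, wood block and the driver on the bench within 30 mm of their starts (all of step 2 and distance of carton from where it was at the start of the episode below 0.04 m and angle between carton's own z axis and vertical below 0.05 rad and linear speed of carton below 0.02 m/s and velocity of joint each of flap_outer_near, flap_outer_far, flap_inner_left, flap_inner_right below 0.2 rad/s and angle between each of driver_05, driver_09, driver_12, driver_18's own z axis and vertical below 0.2 rad and z of each of driver_05, driver_09, driver_12, driver_18 in the frame of carton below 0.015 m and horizontal distance between each of driver_05, driver_09, driver_12, driver_18 and carton below 0.085 m and distance of each of tape_roll, cutters, driver_11, block_1 from where it was at the start of the episode below 0.03 m); the robot touches nothing.
It fails at once if the carton is shoved more than 60 mm or tipped more than 0.25 rad (distance of carton from where it was at the start of the episode above 0.06 m or angle between carton's own z axis and vertical above 0.25 rad).
It fails at once if the robot presses on a driver in the carton with more than 4 N (contact force between any of the fingers, the arm and driver_05 above 4 N or contact force between any of the fingers, the arm and driver_09 above 4 N or contact force between any of the fingers, the arm and driver_12 above 4 N or contact force between any of the fingers, the arm and driver_18 above 4 N).
It fails at once if another thing on the bench is knocked more than 40 mm from its place (distance of any of tape_roll, cutters, driver_11, block_1 from where it was at the start of the episode above 0.04 m).
It also fails if it takes over 69 s, if anything falls off the work surface, if the arm or the gripper's body presses on something with over 40 N, if the wrist force passes 120 N, or if a joint passes its speed limit or range.

ROBOT

A 6-joint arm with a two-finger parallel gripper is mounted at the origin on a cart in front of the work surface, level with it; the furniture and walls round the work are solid. World frame = base frame: x ahead of the robot, y to its left, z up, the work surface at z = 0. Lengths are in m, angles in degrees, forces in N, time in s.
With the tool pointing down it reaches from about 0.35 to 0.875 m from the base axis. Payload 4.2 kg.
Tool frame: the origin (TCP) lies midway between the tips of the shut fingers; the grasp point (between the pads) lies 19 mm behind it; z points along the fingers, y is the line along which they close (so a half turn about z gives the same grasp; the last joint's range is limited). The gripper opens to 87 mm and grips with 3 to 60 N. Pads are 19 mm wide; open, the fingers measure 117 mm over their backs; the gripper's body (75 mm by 190 mm) begins 51 mm behind the grasp point.
Start: joints at [-59.84, 22.042, 0.453, 0, -68.411, -14.817], TCP at [0.165, -0.603, 0.223] pointing down, gripper open.
Joint ranges: [-179.83, 179.83], [-69.29, 118.12], [-61.27, 80.66], [-181.25, 117.63], [-171.15, -9.14], [-177.46, 177.46]. Speed limits (degrees/s): [159.86, 159.86, 180, 180, 180, 180].

INTERFACE

Orientations are given as [roll, pitch, yaw] about the fixed x, y, z axes, in that order (R = Rz(yaw) Ry(pitch) Rx(roll)).
In Python, from workcell import env gives the robot as it stands. Calls block until the motion is done:
- env.goto(position, orientation): joint-space move of the TCP to a pose.
- env.move_straight(position, rotation=None, rate=0.15, force_limit=None): straight line of the TCP; rotation=None keeps the orientation; rate is the mean speed in m/s. With force_limit (N) it stops when the force on the tool has changed by that much, and returns True; else False.
- env.set_joints(angles): joint-space move.
- env.gripper_to(opening, grasp_force=None): opening from 0.0 (shut) to 1.0 (fully open); grasp_force is the grip in N (None keeps the last); returns when the fingers have stopped.
- env.dwell(seconds).
- env.inverse_kinematics(position, orientation): joint angles nearest the present ones, or None.
- env.read_state(): the state.
- env.grab_frame(name): name is "side" or "top" or "wrist"; returns a dict with "image" (384x512x3 uint8, blue, green, red), "fx", "fy", "cx", "cy" (pixels), "position" and "orientation" of the camera in the world. Camera axes: x right, y up, looking along -z (the intrinsics and any distortion apply to the point x, -y, -z); pixel columns grow to the right and rows downward; lengths in m; the calibration is good to about 2 mm. A picture is of the moment at which its call begins. There is no depth.
A pose or a line that the arm cannot do raises env.Unreachable and nothing moves.
- env.close_job(): hands the job in; it is judged then, once.
Trained networks look in a picture, given as the dict that the camera call returned (one of the last four; its "shot" number tells which), for a name from the list of things; names that differ only in an ending like _2 or _b are one class to them, and where a whole thing is asked for, a point or a joint stands for the part that bears it (a point fixed in the world has none). Each returns a list of dicts, best first, with "score" (0 to 1); they miss things now and then, are a little off and sometimes report something else, mostly with a low value. They report only what shows in the picture. A call takes as long as a camera call.
- env.search_frame(picture, thing): "xyz" ([x, y, z] in m, in world coordinates, good to about 4 mm: the middle of the surface that is visible of it).
- env.trace(picture, thing): "mask" (384x512 bool, what is visible of it).
The state is a dict: "clock": time; "joint_positions": joint angles; "qvel": joint speeds; "joint_torque": joint torques, N m; "position": TCP position; "tool_rot": TCP orientation; "force": force on the tool from outside, world axes, zero at the start; "wrist_torque": the same for the moment, N m; "opening": opening from 0.0 (shut) to 1.0 (fully open); "finger_force": force on a finger pad.
Only numpy, scipy, OpenCV 4.12 (cv2) and the standard library are available. Lean on these libraries where they do the work, as an engineer would, in place of code of your own. Each camera call takes 0.05 s, during which the arm holds its last target. There are 200 camera calls.

## Working session

There is one attempt and no reset: what is moved stays moved. The work goes in short steps, each a Python script; the robot and the scene stay as the last script left them, time stands still between calls to the robot, and variables do not carry over. Pictures are saved under pics/ and viewed, at most 10 in all, crops included, and the job is handed in when it is done.

```bash
ls; mkdir -p pics; python3 - <<'E'
from workcell import env
import cv2
s=env.read_state(); print(s['clock'],s['position'],s['tool_rot'],s['opening'])
fs={}
for n in('top','side'):
    f=env.grab_frame(n); fs[n]=f; cv2.imwrite(f'pics/{n}0.png',f['image'])
    print(n,f['position'],f['orientation'],f['fx'],f['cx'],f['cy'],[k for k in f])
for n,f in fs.items():
    for t in ['carton','flap_outer_near_crease','flap_outer_near_edge','flap_outer_far_crease','flap_outer_far_edge','flap_inner_left_crease','flap_inner_left_edge','flap_inner_right_crease','flap_inner_right_edge','lever_press','block_1','driver_11','tape_roll','cutters']:
        r=env.search_frame(f,t)
        print(n,t,[([round(float(v),3) for v in q['xyz']],round(q['score'],2)) for q in r[:2]])
print(env.read_state()['clock'])
E
```

```text
pics
workcell.py
0.0 [ 0.16522174 -0.60214527  0.22146381] [ 1.79875800e+02 -8.10210994e-03 -1.64667506e+02] 0.9999124986987415
top [0.36871547 0.19366875 1.09768426] [  9.29389694  -0.16760116 -88.63909   ] 384.1026124123105 252.12435127646742 190.24138100384593 ['image', 'fx', 'fy', 'cx', 'cy', 'position', 'orientation', 'shot']
side [0.05625777 0.23889854 1.00203305] [ 28.46743947  -0.65068715 -93.36437128] 427.9992369177185 261.8338153316584 195.44991200539718 ['image', 'fx', 'fy', 'cx', 'cy', 'position', 'orientation', 'shot']
top carton [([0.527, 0.33, 0.131], 0.95)]
top flap_outer_near_crease [([0.502, 0.29, 0.138], 0.85), ([0.582, 0.291, 0.117], 0.41)]
top flap_outer_near_edge [([0.493, 0.297, 0.134], 0.78)]
top flap_outer_far_crease [([0.572, 0.374, 0.135], 0.96), ([0.5, 0.29, 0.138], 0.58)]
top flap_outer_far_edge [([0.579, 0.377, 0.133], 0.9), ([0.497, 0.383, 0.118], 0.7)]
top flap_inner_left_crease [([0.489, 0.379, 0.12], 0.97), ([0.59, 0.293, 0.122], 0.61)]
top flap_inner_left_edge [([0.498, 0.38, 0.121], 0.74)]
top flap_inner_right_crease [([0.586, 0.291, 0.121], 0.86)]
[... 554 characters left out ...]
75, 0.133], 0.73)]
side flap_outer_far_crease [([0.573, 0.376, 0.138], 0.59)]
side flap_outer_far_edge [([0.572, 0.379, 0.132], 0.89), ([0.512, 0.329, 0.123], 0.46)]
side flap_inner_left_crease [([0.499, 0.389, 0.117], 0.79)]
side flap_inner_left_edge [([0.499, 0.386, 0.118], 0.6), ([0.509, 0.332, 0.121], 0.48)]
side flap_inner_right_crease [([0.59, 0.295, 0.12], 0.95), ([0.499, 0.389, 0.123], 0.2)]
side flap_inner_right_edge []
side lever_press []
side block_1 [([0.743, 0.13, 0.068], 0.93), ([0.593, 0.344, 0.051], 0.53)]
side driver_11 [([0.706, 0.001, 0.048], 0.63), ([0.588, 0.346, 0.05], 0.53)]
side tape_roll [([0.329, 0.173, 0.021], 0.83)]
side cutters [([0.619, 0.517, 0.013], 0.89)]
1.5
```

View pics/top0.png

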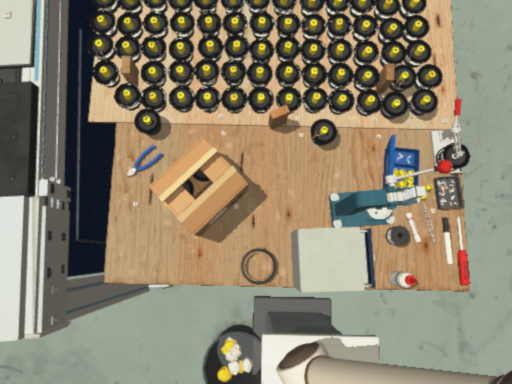

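View pics/side0.png

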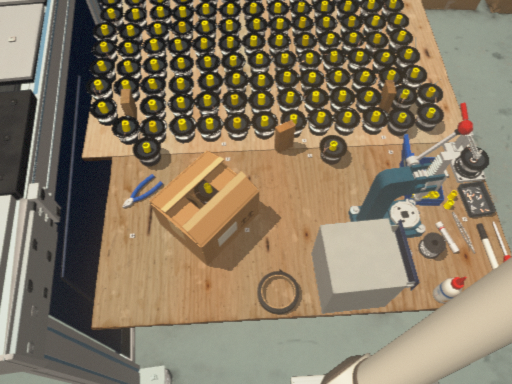

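The carton sits at about (200,185) in the top view and (207,205) in the side view, turned about 45°, with both outer flaps sprung up. The press is at about (375,205) and the cabinet at (335,260). I'll zoom in to fit the pose.

```bash
python3 - <<'E'
import cv2,numpy as np
a=cv2.imread('pics/top0.png')[132:240,146:253]; b=cv2.imread('pics/side0.png')[148:264,148:265]
k=3.7
A=cv2.resize(a,None,fx=k,fy=k,interpolation=cv2.INTER_CUBIC);B=cv2.resize(b,None,fx=400/117,fy=400/117,interpolation=cv2.INTER_CUBIC)
c=np.zeros((400,800,3),np.uint8);c[:min(400,A.shape[0]),:A.shape[1]]=A[:400];c[:min(400,B.shape[0]),400:]=B[:400]
cv2.imwrite('pics/crop1.png',c);print(A.shape,B.shape)
E
```

```text
(400, 396, 3) (397, 400, 3)
```

View pics/crop1.png

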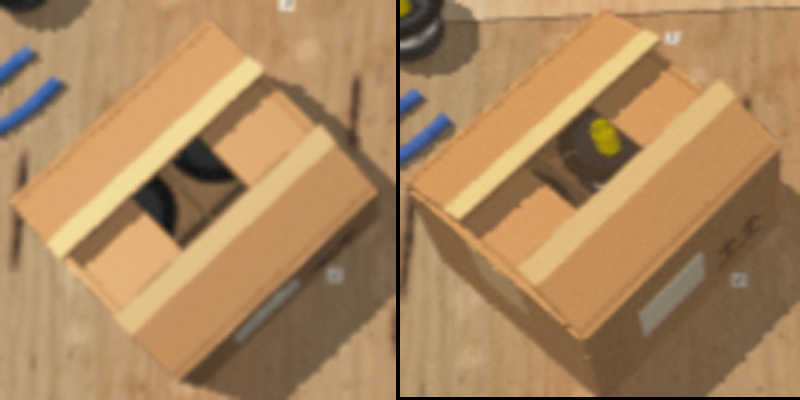

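In the crop, the four corners of each outer flap's crease and free edge show in both views. In the top half the far flap is bounded by (12,200), (207,22), (263,68), (62,256) and the near flap by (320,126), (117,318), (377,190), (180,380). I'll fit the pose and flap angles to these.

```bash
cat > h.py <<'E'
import numpy as np
from scipy.spatial.transform import Rotation as Ro
def project(f,P):
    R=Ro.from_euler('xyz',f['orientation'],degrees=True).as_matrix()
    c=(np.asarray(P)-f['position'])@R
    return np.c_[f['cx']+f['fx']*c[:,0]/-c[:,2], f['cy']+f['fy']*-c[:,1]/-c[:,2]]
E
python3 - <<'E'
from h import *
from scipy.optimize import least_squares
T=dict(position=[0.36871547,0.19366875,1.09768426],orientation=[9.29389694,-0.16760116,-88.63909],fx=384.1026,fy=384.1026,cx=252.12435,cy=190.24138)
S=dict(position=[0.05625777,0.23889854,1.00203305],orientation=[28.46743947,-0.65068715,-93.36437128],fx=427.99924,fy=427.99924,cx=261.83382,cy=195.44991)
# order: FcL FcR FeL FeR NeR NeL NcR NcL
t=np.array([(12,200),(207,22),(62,256),(263,68),(320,126),(117,318),(377,190),(180,380)])/3.7+[146,132]
s=np.array([(12,190),(206,12),(55,220),(260,38),(320,83),(119,268),(378,150),(184,330)])/3.419+[148,148]
def pts(p):
    x,y,w,tn,tf,z=p
    def fl(sg,th,d): # top surface
        return sg*(-86+d*np.cos(th)-4*np.sin(th)), z*1000+d*np.sin(th)+4*np.cos(th)
    o=[]
    for (sg,th,d,yy) in [(-1,tf,0,95),(-1,tf,0,-95),(-1,tf,64,95),(-1,tf,64,-95),(1,tn,64,-95),(1,tn,64,95),(1,tn,0,-95),(1,tn,0,95)]:
        X,Z=fl(sg,th,d); o.append((X,yy,Z))
    o=np.array(o)/1000; c,si=np.cos(w),np.sin(w)
    return np.c_[x+c*o[:,0]-si*o[:,1], y+si*o[:,0]+c*o[:,1], o[:,2]]
for nm,m in(('both',(1,1)),('top',(1,.0)),('side',(0,1))):
    f=lambda p:np.r_[m[0]*(project(T,pts(p))-t).ravel(),m[1]*(project(S,pts(p))-s).ravel(),(p[5]-.1195)*(0 if nm=='both' else 1e4)]
    r=least_squares(f,[.538,.337,.8,.3,.3,.12]); print(nm,r.x.round(4),np.sqrt((r.fun**2).mean()).round(2))
    if nm=='both':print(r.fun[:-1].reshape(-1,2).round(1).tolist())
E
```

```text
both [0.5416 0.3345 0.7923 0.4588 0.3755 0.1074] 0.93
[[-0.2, -0.3], [0.6, -1.0], [-0.5, -0.3], [-0.0, -0.1], [0.1, -0.4], [-0.2, -0.7], [0.3, 0.2], [-0.0, -0.3], [-1.7, -2.0], [-1.2, -0.2], [1.2, -0.1], [-0.4, 0.3], [-0.2, -0.2], [0.2, 0.7], [1.0, 0.1], [1.1, 3.6]]
top [0.5388 0.3328 0.7971 0.4431 0.3483 0.1195] 0.4
side [0.5365 0.3327 0.7896 0.3356 0.3579 0.1195] 1.01
```

```bash
cat >> h.py <<'E'
C=np.array([.5375,.333]);YAW=.795
OUT=[(0,.22),(0,.097),(15,.097),(30,.105),(50,.125),(70,.140),(95,.140),(118,.135)]
INN=[(20,.22),(20,.085),(34,.085),(38,.105),(46,.125),(62,.140),(80,.145),(105,.140),(122,.135),(135,.130)]
ANG=dict(near=np.pi,far=0,left=np.pi/2,right=-np.pi/2)
def plan(name):
    """TCP way points and the two equivalent tool orientations for one flap."""
    a=YAW+ANG[name]; u=np.array([np.cos(a),np.sin(a),0]); k=np.array([0,0,1.])
    path,t=(OUT,10) if name in('near','far') else (INN,25)
    t=np.radians(t); z=np.sin(t)*u-np.cos(t)*k
    rots=[]
    for s in(1,-1):
        y=s*np.cross(k,u); rots.append(Ro.from_matrix(np.c_[np.cross(y,z),y,z]).as_euler('xyz',degrees=True))
    P=[np.r_[C,0]+u*d/1000+k*h for d,h in path]
    return P,rots
def choose(env,name):
    P,rots=plan(name); q0=np.array(env.read_state()['joint_positions']); best=None
    for r in rots:
        Q=[env.inverse_kinematics(p,r) for p in P]
        if any(q is None for q in Q): continue
        c=np.abs(np.array(Q[0])-q0).max()
        if best is None or c<best[0]: best=(c,r,np.array(Q))
    return P,best
def run(env,name,rate=.1):
    P,(c,r,Q)=choose(env,name)
    env.goto(P[0],r)
    env.move_straight(P[1],rate=.15)
    for p in P[2:]:
        hit=env.move_straight(p,rate=rate,force_limit=15)
        s=env.read_state(); print(name,np.round(s['position'],3),np.round(s['force'],1),s['clock'])
        if hit: print('HIT'); return False
    env.move_straight([*P[-1][:2],.23],rate=.2)
    return True
E
python3 - <<'E'
from workcell import env
from h import *
for n in ANG:
    P,b=choose(env,n); print(n,P[0].round(3),None if b is None else (round(b[0]),b[1].round(1),b[2].min(0).round(),b[2].max(0).round()))
s=env.read_state();print(env.inverse_kinematics([.165,-.602,.5],s['tool_rot']),s['joint_positions'])
E
```

```text
near [0.538 0.333 0.22 ] (106, array([180. ,  10. ,  45.6]), array([ 46.,  21., -15.,  -0., -81.,  89.]), array([ 47.,  34.,   9.,  -0., -64.,  89.]))
far [0.538 0.333 0.22 ] (106, array([-180. ,   10. , -134.4]), array([ 46.,  18., -16.,   0., -55., -91.]), array([ 47.,  33.,   4.,   0., -39., -91.]))
left [0.523 0.347 0.22 ] (95, array([180. ,  25. , -44.4]), array([ 35.,  27.,   2., -27., -82.,  12.]), array([ 45.,  34.,  13., -25., -67.,  22.]))
right [0.552 0.319 0.22 ] (115, array([180. , -25. , -44.4]), array([ 43.,  22., -25.,  28., -62., -36.]), array([ 55.,  30., -14.,  36., -45., -23.]))
[-5.98384782e+01  2.05302792e+01  3.66112337e+01  1.45470639e-03
 -1.06082255e+02 -1.48181372e+01] [-5.98415000e+01  2.20420010e+01  4.51586732e-01  1.50330743e-03
 -6.84108857e+01 -1.48160715e+01]
```

```bash
python3 - <<'E'
from workcell import env
from h import *
import cv2
env.move_straight([.165,-.602,.5],rate=.25)
env.gripper_to(0.0)
P,b=choose(env,'near')
env.goto([C[0],C[1],.5],b[1])
print(env.read_state()['clock'],env.read_state()['force'])
ok=run(env,'near')
f=env.grab_frame('side'); cv2.imwrite('pics/near.png',cv2.resize(f['image'][100:290,100:350],None,fx=2,fy=2))
print(ok,env.read_state()['clock'])
E
```

```text
7.8 [ 0.11012729 -0.96478978 -0.36630911]
near [0.527 0.323 0.098] [ 0.6 -0.3  0.6] 10.15
near [0.517 0.312 0.106] [1.1 0.6 0.8] 10.4667
near [0.502 0.297 0.125] [-0.5  0.4 -0.4] 10.9
near [0.488 0.283 0.14 ] [ 0.5 -0.4  0.1] 11.3
near [0.471 0.265 0.14 ] [0.  0.3 0.4] 11.7
near [0.455 0.249 0.135] [ 0.  -0.2  0.7] 12.0833
True 12.7583
```

View pics/near.png

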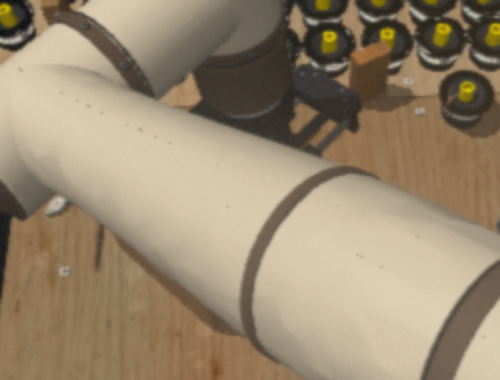

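The arm hides the carton in this view. Forces stayed tiny, so I'll open the far flap next and then look from aside.

```bash
python3 - <<'E'
from workcell import env
from h import *
import cv2
ok=run(env,'far')
s=env.read_state(); r=s['tool_rot']
q=np.array(s['joint_positions']); 
env.move_straight([*s['position'][:2],.42],rate=.3)
q=np.array(env.read_state()['joint_positions']); q[0]-=50; env.set_joints(q)
f=env.grab_frame('top');g=env.grab_frame('side')
a=f['image'][110:260,110:280];b=g['image'][120:270,120:290]
cv2.imwrite('pics/outer.png',cv2.resize(np.hstack([a,b]),None,fx=2.3,fy=2.3))
print(ok,env.read_state()['clock'])
E
```

```text
far [0.548 0.344 0.098] [-0.6 -0.2  0.1] 14.55
far [0.556 0.352 0.104] [-7.5 -6.   3.2] 14.8667
far [0.572 0.369 0.125] [-0.2 -0.2 -0.2] 15.3
far [0.586 0.383 0.139] [ 0.1 -0.   0. ] 15.7
far [0.604 0.4   0.139] [-0.8 -0.7 -0.3] 16.1
far [0.62  0.417 0.134] [ 0.2  0.3 -0.7] 16.4833
True 20.2333
```

View pics/outer.png

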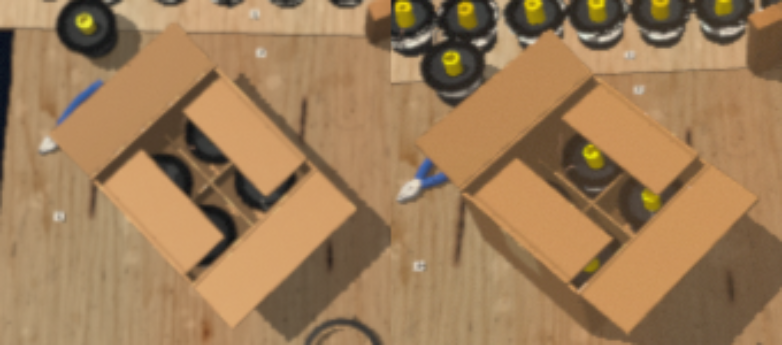

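Both outer flaps are folded well back and the inner flaps are still down. The carton's rim corners are near crop pixels (97,180), (217,72), (303,165) and (195,272) in the top view. I'll check that it hasn't shifted, then do the inner flaps.

```bash
python3 - <<'E'
from workcell import env
from h import *
import cv2
f=env.grab_frame('top')
R=np.array([[np.cos(YAW),-np.sin(YAW)],[np.sin(YAW),np.cos(YAW)]])
o=np.array([(.086,.096),(.086,-.096),(-.086,-.096),(-.086,.096)])@R.T+C
print(((project(f,np.c_[o,[.117]*4])-110)*2.3).round())
for n in('flap_inner_left_edge','flap_inner_right_edge'):
    print(n,[(np.round((np.array(q['xyz'][:2])-C)@R,3),np.round(q['xyz'][2],3),round(q['score'],2)) for q in env.search_frame(f,n)[:2]])
ok=run(env,'left'); print(ok)
if ok: ok=run(env,'right')
if ok:
    s=env.read_state(); env.move_straight([*s['position'][:2],.42],rate=.3)
    q=np.array(env.read_state()['joint_positions']); q[0]-=50; env.set_joints(q)
f=env.grab_frame('top');g=env.grab_frame('side')
a=f['image'][110:260,110:280];b=g['image'][120:270,120:290]
cv2.imwrite('pics/inner.png',cv2.resize(np.hstack([a,b]),None,fx=2.3,fy=2.3))
print(ok,env.read_state()['clock'])
E
```

```text
[[ 90. 179.]
 [214.  64.]
 [319. 170.]
 [194. 289.]]
flap_inner_left_edge [(array([0.003, 0.061]), np.float64(0.121), 0.69), (array([-0.119,  0.003]), np.float64(0.121), 0.59)]
flap_inner_right_edge [(array([-0.004, -0.061]), np.float64(0.12), 0.97)]
left [0.513 0.358 0.086] [ 0.4 -1.6 -0.3] 23.9083
left [0.51  0.36  0.106] [-1.   0.3 -1. ] 24.2583
left [0.505 0.366 0.126] [ 0.4 -0.6  1.3] 24.625
left [0.493 0.377 0.141] [-0.   0.4 -0.7] 24.9917
left [0.48  0.39  0.145] [-0.4 -0.7 -0.9] 25.325
left [0.462 0.407 0.14 ] [ 1.  -0.9 -0.7] 25.7333
left [0.45  0.419 0.135] [ 0.1 -0.6  0. ] 26.0583
left [0.441 0.428 0.13 ] [ 0.8 -0.9  0. ] 26.35
True
right [0.562 0.309 0.086] [-0.9  0.2  0. ] 29.2417
right [0.565 0.306 0.106] [-0.5 -1.1  0.6] 29.5917
right [0.57  0.301 0.125] [-1.   0.   0.6] 29.9583
right [0.582 0.289 0.14 ] [-0.4  0.2 -0.5] 30.325
right [0.595 0.276 0.145] [0.2 0.4 0.4] 30.6583
right [0.613 0.259 0.14 ] [ 0.1  0.4 -0.1] 31.0667
right [0.625 0.247 0.135] [-0.   0.   0.7] 31.3917
right [0.634 0.238 0.13 ] [0.1 0.9 0.1] 31.6833
True 35.2583
```

View pics/inner.png

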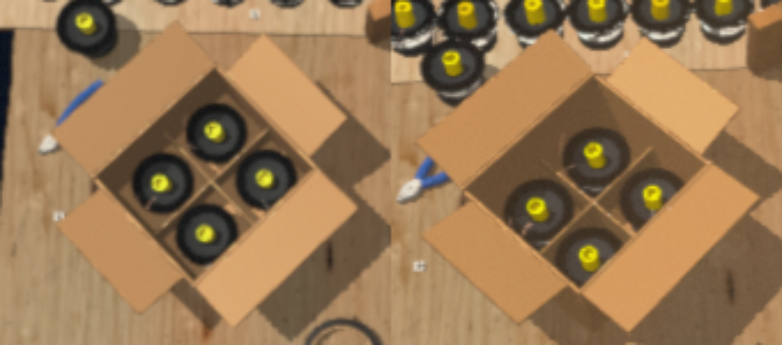

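All four flaps lie well outward (crop rim corners about (97,180), (217,72), (310,165), (195,275)). The projected flap lengths come close to the full 64 mm. The drivers stand upright in their cells and the arm is clear, so I'm handing in.

```bash
python3 -c "
from workcell import env
print(env.close_job())"
```

```text
the job is handed in; nothing more can be done
None
```

All four flaps are folded well back (about 2.7 rad by the planned path), outer pair first. In the last pictures all four drivers stand upright in their cells; the job was handed in at about 35 s, and no verdict was returned.

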